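# Load a cracker carton under the spring flap of the coding station

### The arm

A 6-joint arm with a two-finger parallel gripper is mounted at the origin on the work surface. World frame = base frame: x ahead of the robot, y to its left, z up, the work surface at z = 0. Lengths are in m, angles in degrees, forces in N, time in s.
With the tool pointing down it reaches from about 0.325 to 0.775 m from the base axis. Payload 5.5 kg.
Tool frame: the origin (TCP) lies on the centre line of the jaws, within the pads' length; the fingertips stand 8 mm ahead of it and the grasp point (between the pads) lies 11 mm behind it (arm.tcp_to_tips is the distance from the TCP to the fingertips, in m); x points along the fingers, y is the direction in which the jaws open and shut, and the axes are right-handed (so a half turn about x gives the same grasp; the last joint's range is limited). The gripper opens to 88 mm and grips with 3 to 60 N. Pads are 20 mm wide; open, the fingers measure 115 mm over their backs; the gripper's body (75 mm by 178 mm) begins 61 mm behind the grasp point.
Start: joints at [68.715, 5.22, 70.514, -0, 104.267, -3.249], TCP at [0.186, 0.571, 0.231] pointing down, gripper open.
Joint ranges: [-164.24, 164.24], [-49.07, 125.15], [9.68, 141.18], [-86.29, 266.29], [3.28, 154.24], [-151.56, 151.56]. Speed limits (degrees/s): [147.25, 147.25, 172.46, 180, 180, 180].

### API

Orientations are given as a 3x3 rotation matrix whose columns are the frame's x, y, z axes.
In Python, from bench import arm, cams gives the robot as it stands.
- The arm moves only by the tool jog_arm, never from a script. Its argument "targets" is a list that holds one entry, the list of rows, each a list of 7 numbers: the shift along the tool's x, y, z in mm, then the turn, a rotation vector about the tool's x, y, z in rad, then the finger opening in mm, from 0 to 87.8. A call has 1 to 20 rows; each row is the pose to reach, as a shift and turn from the pose commanded when the call began, along the tool's axes at that moment; what a row does not reach only later rows make up. A row lasts 1/8 s, in which the tool goes at most 62.5 mm and 10.7 degrees, less where a joint would pass 70% of its speed; a pose out of reach is approached as far as the arm can. A call with a gripper value outside its range is refused whole. The fingers move at their own pace and stop on an object; "squeeze" is the grip in N (left out, the last holds). Time passes only in rows, so rows that repeat a pose let the fingers close. It gives the time, the measured TCP pose, the force and the opening at its end, in the units of the state.
- arm.sense(): the state, without advancing time (a new reading comes with each control period).
- cams.camera(name): name is "side" or "top"; returns (picture, depth): 400x640x3 uint8, red, green, blue; 400x640 float32, m along the optical axis (not along the pixel's ray), 0 where there is no reading.
- cams.camera_info(name): a dict with "vfov" (degrees; the focal length in pixels is half the picture's height over the tangent of half this angle, whatever the lens; pixels are square), "cx", "cy" (the principal point, pixels), "world_from_camera" (4x4, takes a point from camera to world coordinates). Camera axes: x right, y up, looking along -z (the intrinsics and any distortion apply to the point x, -y, -z); pixel columns grow to the right and rows downward; lengths in m; the calibration is good to about 2 mm. A picture is of the moment at which its call begins. camera_info takes no time and is no camera call.
- arm.finish_job(): hands the job in, once; it reports no verdict.
The state is a dict: "clock": time; "joint_positions": joint angles; "qvel": joint speeds; "tau": joint torques, N m; "position": TCP position; "tcp_rot": TCP orientation; "wrist_force": force on the tool from outside, world axes, zero at the start; "wrist_torque": the same for the moment, N m; "opening": opening from 0.0 (shut) to 1.0 (fully open).
Only numpy, scipy, OpenCV 4.12 (cv2) and the standard library are available. Lean on these libraries where they do the work, as an engineer would, in place of code of your own. Each camera call takes 0.05 s, during which the arm holds its last target. There are 200 camera calls.

### The job

Press the yellow bar of the coding station down with one fingertip to raise its orange spring flap, and keep it held up while the other fingertip pushes the red cracker carton along the lane and under the flap until the carton's nose is fully home against the end stop. Then back away and let the flap come down on top of the carton. Only push the carton, never lift or tip it, and leave the bottle, the can and the juice pack alone.

Things in the scene. Friction and masses are not known exactly. Their poses are not given: they have to be found in the camera images.
- station: Fixed coding station. Origin: on the table, lane's centre line, below the flap's front edge. x runs along the lane in the pushing direction (roughly world -y), y to the left of that, z up. Lane: bare table between guide walls 28 mm high, 4 thick, inner faces at y = +/-41 mm, straight from x = -45 to +90; they flare back to x = -93, y = +/-59 mm. Grey coder head, 85 mm high, behind the stop.
- flap (a joint): Flap angle (rad): 0 closed, 0.75 fully open. Flap and yellow bar are one rigid piece on the axle; pressing the bar down raises the flap. Closed it bars the carton, which cannot push it open. Above 0.45 the carton passes; 0.6 (plate level) leaves 18 mm. Resting on the carton it reads about 0.385. A spring (0.22 N m/rad, 0.09 N m at 0) closes it: about 4 to 5 N down on the bar's middle holds 0.6.
- bar_mid (a point): On the upper face of the yellow press bar, moves with it. The bar: 250 mm along the lane (station x = -190 to +60; this point -65), 48 wide, 4 thick. Closed it slopes 0.55 rad, from station y = -87, z = 55 up to y = -128, z = 80 mm; at 0.55 rad it is level at z = 38, y = -68 to -116. A fingertip coming straight down at y = -104 stays on it and may slide along it.
- carton: Red cracker carton, yellow band, 140 mm long (x), 70 wide (y), 55 high, about 0.35 kg, lying flat before the lane. Origin: centre of its underside; x points to the nose, which goes in first. Fully home its centre is at station x = +20 mm; the last 50 mm stay out in front of the flap.
- stop (a point): On the face of the end stop (45 mm high plate across the lane, face at station x = +90 mm), on the lane's centre line, 30 mm above the table.
- sauce: Amber sauce bottle with green cap, 52 mm diameter, 150 mm high; origin at the centre of its underside. Bystander.
- can: Blue can, 66 mm diameter, 85 mm high; origin at the centre of its underside. Bystander.
- juice: Yellow juice pack with a white band, 60 x 45 x 90 mm high; origin at the centre of its underside. Bystander.
- axle (a point): On the flap's level axle, which runs along the lane at station y = -48, z = 80 mm; this point is at station x = 0. Axle posts 86 mm high, 14 mm wide, at station x = -7 and +90, y = -50 mm.
- bead (a point): Middle of the axis of the black bead (radius 6 mm) along the free edge of the orange flap plate, 85 mm from the axle. The plate covers station x = 1 to 81 mm. Closed, the plate slopes down by 0.61 rad from axle to bead, the bead's underside 25 mm above the table.

How it is judged:
By the outcome, as a careful person would: the job done as asked, in the order asked, and still so for the second after the job is handed in, with the robot touching nothing.
It also fails if it takes over 72 s, if anything falls off the work surface, if the arm or the gripper's body presses on something with over 40 N, if the wrist force passes 120 N, or if a joint passes its speed limit or range.

## Working session

There is one attempt and no reset: what is moved stays moved. The work goes in short steps, Python scripts to look and compute and a tool call to move; the robot and the scene stay as the last step left them, time stands still between calls to the robot, and variables do not carry over. Pictures are saved under pics/ and viewed, about 8 in all and at most 12, crops included, and the job is handed in when it is done.

Besides the shell and the picture viewer there is one more tool, called after "Emit:" by a JSON object that holds its "name" and its "arguments". jog_arm: Moves the arm, as the interface text tells. Its arguments: {"type":"object","properties":{"targets":{"type":"array"},"squeeze":{"type":"number"}},"required":["targets"]}

```bash
mkdir -p pics; ls; python3 - <<'E'
from bench import arm,cams
import cv2,numpy as np
for n in("side","top"):
    p,d=cams.camera(n); cv2.imwrite(f"pics/{n}0.png",p[:,:,::-1]); np.savez(f"{n}0.npz",p=p,d=d)
    print(n,cams.camera_info(n),(d>0).mean())
s=arm.sense();print(s,arm.tcp_to_tips)
E
```

```text
pics
side {'vfov': 45.980272733379294, 'cx': 324.23069656747253, 'cy': 194.79063603281085, 'world_from_camera': array([[ 0.98787834,  0.11425886, -0.10507756,  0.45229274],
       [-0.15506384,  0.75767974, -0.63393739, -0.64556135],
       [ 0.00718217,  0.64254675,  0.76621282,  0.76509161],
       [ 0.        ,  0.        ,  0.        ,  1.        ]])} 0.99598828125
top {'vfov': 48.70980127345052, 'cx': 318.8855698431914, 'cy': 197.6245724401016, 'world_from_camera': array([[-0.02328123,  0.99563375, -0.09039592,  0.48025429],
       [-0.99897048, -0.02668978, -0.03668286, -0.09353955],
       [-0.03893534,  0.08944883,  0.9952301 ,  0.8362811 ],
       [ 0.        ,  0.        ,  0.        ,  1.        ]])} 0.99622265625
{'clock': 0.1, 'joint_positions': array([ 6.87142471e+01,  5.25886607e+00,  7.05760986e+01,  2.44219978e-04,
        1.04267201e+02, -3.24862533e+00]), 'qvel': array([-0.06030658, -0.00073657, -0.05425145, -0.05967143,  0.07119559,
       -0.02687733]), 'tau': array([ 2.47553835e-03, -4.47856021e+01, -4.07570422e+01,  7.01851188e-02,
        2.84670753e-02, -1.15561820e-04]), 'position': array([0.18568476, 0.57026968, 0.22960817]), 'tcp_rot': array([[-6.51161611e-04,  3.09631637e-01,  9.50856364e-01],
       [-1.65999156e-03,  9.50854921e-01, -3.09632304e-01],
       [-9.99998410e-01, -1.78003421e-03, -1.05174317e-04]]), 'wrist_force': array([ 0.65954366,  0.2165259 , -0.55430658]), 'wrist_torque': array([ 0.00079378, -0.04454878,  0.00867641]), 'opening': 0.9981392901798138} 0.008
```

View pics/side0.png

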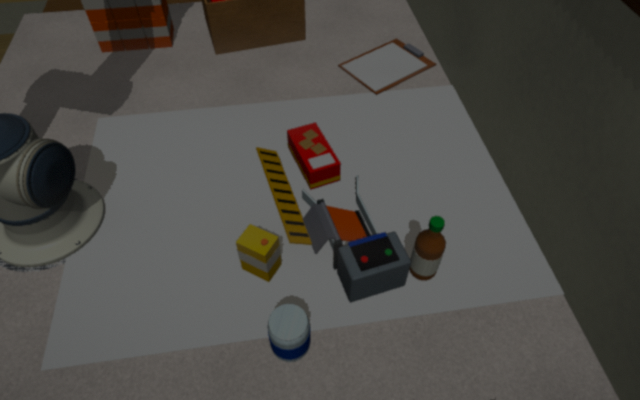

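View pics/top0.png

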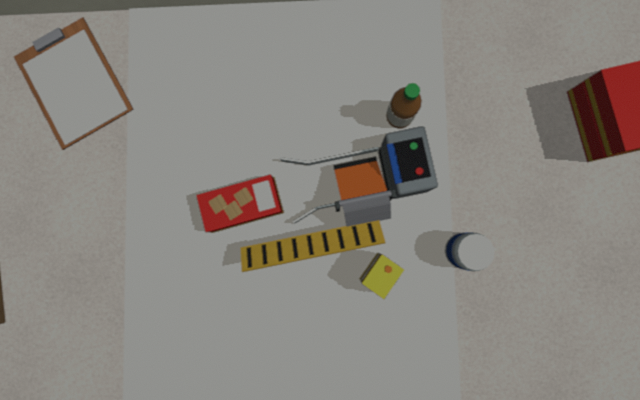

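The two views show the layout. In the top view the carton is at (240,203), the bar runs from (242,258) to (383,232), the flap is at (360,182), the head at (408,160), the bottle at (404,105), the juice pack at (383,275) and the can at (470,252). The lane runs right and slightly up in that picture.

```bash
cat > h.py <<'E'
import numpy as np,cv2
from bench import arm,cams
def cloud(n,d):
    i=cams.camera_info(n);h,w=d.shape;f=h/2/np.tan(np.radians(i["vfov"]/2))
    v,u=np.mgrid[:h,:w];c=np.stack([(u-i["cx"])/f*d,-(v-i["cy"])/f*d,-d,np.ones_like(d)],-1)
    return (c@i["world_from_camera"].T)[...,:3]
def ray(n,uv,z):
    i=cams.camera_info(n);f=200/np.tan(np.radians(i["vfov"]/2));T=i["world_from_camera"];uv=np.asarray(uv,float)
    r=np.stack([(uv[:,0]-i["cx"])/f,-(uv[:,1]-i["cy"])/f,-np.ones(len(uv))],1)@T[:3,:3].T
    return T[:3,3]+r*((np.asarray(z)-T[2,3])/r[:,2])[:,None]
def mask(p,lo,hi,box=None):
    m=cv2.inRange(cv2.cvtColor(p,cv2.COLOR_RGB2HSV),lo,hi)
    if box:
        k=np.zeros_like(m);k[box[1]:box[3],box[0]:box[2]]=255;m&=k
    return m
E
python3 - <<'E'
from h import *
np.set_printoptions(precision=4,suppress=True)
z=np.load("top0.npz");p,d=z["p"],z["d"];P=cloud("top",d)
def rep(name,m,zt=None,tol=.012):
    q=P[m>0];print(name,len(q),"zpct",np.percentile(q[:,2],[5,50,95]))
    if zt is not None:
        q=q[abs(q[:,2]-zt)<tol]
    r=cv2.minAreaRect((q[:,:2]*1000).astype(np.float32));print("  rect",r,"mean",q.mean(0))
    return q
bar=mask(p,(18,120,60),(32,255,255),(235,215,390,275))
ys,xs=np.where(mask(p,(18,120,60),(32,255,255),(235,215,388,275))>0)
n,l,s,c=cv2.connectedComponentsWithStats(cv2.morphologyEx(bar,cv2.MORPH_CLOSE,np.ones((9,9))))
i=1+np.argmax(s[1:,4]);print(s[i]);q=rep("bar",(l==i).astype(np.uint8))
red=mask(p,(0,120,60),(8,255,255),(190,165,290,240))|mask(p,(172,120,60),(180,255,255),(190,165,290,240))
hull=cv2.convexHull(cv2.findNonZero(red));M=np.zeros_like(red);cv2.fillPoly(M,[hull],255)
rep("carton",M,.055,.006)
r=cv2.minAreaRect(hull);print(ray("top",cv2.boxPoints(r),[.055]*4))
rep("orange",mask(p,(6,140,60),(16,255,255),(325,150,395,215)))
rep("juice",mask(p,(24,150,90),(34,255,255),(355,250,410,300)),.09)
# can, bottle, head by height
for nm,b in(("can",(440,225,500,280)),("bottle",(380,75,425,130)),("head",(380,120,442,200))):
    m=np.zeros_like(red);m[b[1]:b[3],b[0]:b[2]]=(P[b[1]:b[3],b[0]:b[2],2]>.07)*255;rep(nm,m)
# depth on bar end profile
for u,v in((243,250),(246,267),(380,225),(383,240),(310,237),(314,254)):print(u,v,P[v,u])
E
```

```text
[ 241  220  144   51 3400]
bar 3400 zpct [0.0575 0.0693 0.08  ]
  rect ((468.29156494140625, -49.37096405029297), (41.4595832824707, 247.9187774658203), 9.849733352661133) mean [ 0.4679 -0.0497  0.0715]
carton 3204 zpct [0.0482 0.0557 0.0579]
  rect ((546.106689453125, 81.15046691894531), (69.93344116210938, 139.96560668945312), 14.099830627441406) mean [0.5457 0.0806 0.0557]
[[0.5623 0.1578 0.055 ]
 [0.5968 0.019  0.055 ]
 [0.528  0.001  0.055 ]
 [0.4936 0.1386 0.055 ]]
orange 1411 zpct [0.0378 0.0582 0.0772]
  rect ((548.6968383789062, -141.3375244140625), (94.38391876220703, 137.7237548828125), 89.49423217773438) mean [ 0.5805 -0.1372  0.0604]
juice 863 zpct [0.0887 0.0908 0.0931]
  rect ((414.6943664550781, -167.97146606445312), (43.7442741394043, 56.46125411987305), 53.509666442871094) mean [ 0.4141 -0.1674  0.0908]
can 1229 zpct [0.0746 0.0854 0.0877]
  rect ((453.289794921875, -223.75863647460938), (261.1606140136719, 64.13899993896484), 89.2058334350586) mean [ 0.4519 -0.3197  0.0903]
bottle 938 zpct [0.0772 0.1049 0.1513]
  rect ((595.2224731445312, -181.67178344726562), (72.52997589111328, 280.49835205078125), 67.02472686767578) mean [ 0.6981 -0.215   0.1179]
head 2834 zpct [0.0818 0.0868 0.0905]
  rect ((582.0746459960938, -167.22225952148438), (120.21290588378906, 220.75985717773438), 25.538360595703125) mean [ 0.6039 -0.2198  0.0917]
243 250 [0.4619 0.0709 0.0592]
246 267 [0.4335 0.0613 0.0814]
380 225 [ 0.4999 -0.1703  0.0627]
383 240 [ 0.4739 -0.1728  0.0794]
310 237 [ 0.4819 -0.0477  0.0602]
314 254 [ 0.4529 -0.0551  0.0794]
```

Emit:
{"name": "jog_arm", "arguments": {"targets": [[[0,-268,444,1.084,0,0,40],[0,-268,444,1.084,0,0,40],[0,-268,444,1.084,0,0,40],[0,-268,444,1.084,0,0,40],[0,-268,444,1.084,0,0,40],[0,-268,444,1.084,0,0,40],[0,-268,444,1.084,0,0,40],[0,-268,444,1.084,0,0,40],[0,-268,444,1.084,0,0,40],[0,-268,444,1.084,0,0,40],[0,-268,444,1.084,0,0,40],[0,-268,444,1.084,0,0,40],[40,-268,444,1.084,0,0,40],[80,-268,444,1.084,0,0,40],[120,-268,444,1.084,0,0,40],[140,-268,444,1.084,0,0,40],[140,-268,444,1.084,0,0,40]]]}}

```text
clock: 2.22
position: [0.524, 0.1786, 0.0896]
tcp_rot: [[-0.002, 0.985, 0.172], [-0.001, 0.172, -0.985], [-1.0, -0.002, 0.0]]
wrist_force: [0.2, 0.7, 0.1]
opening: 0.448
```

```bash
cat >> h.py <<'E'
O=np.array([585.3,-95.0]);t=np.radians(9.85);XS=np.array([np.sin(t),-np.cos(t)]);YS=np.array([np.cos(t),np.sin(t)])
def st(w): w=np.asarray(w)[...,:2]*1000-O; return np.stack([w@XS,w@YS],-1)
def look(tag):
    p,d=cams.camera("top");p2,_=cams.camera("side");cv2.imwrite(f"pics/{tag}.png",np.vstack([p[90:310,160:470],p2[80:300,190:500]])[:,:,::-1].copy());return p,d
def state():
    s=arm.sense();print("t",s["clock"],"st",st(s["position"]).round(1),"z",(s["position"][2]*1000).round(1),"ang",np.degrees(np.arctan2(s["tcp_rot"][1,1],s["tcp_rot"][0,1])).round(2),"F",s["wrist_force"].round(1),"op",round(s["opening"]*88,1),"tilt",s["tcp_rot"][:,0].round(4))
E
python3 -c "
from h import *
state();look('a')"
```

```text
t 2.225 st [-280.1  -13.6] z 89.6 ang 9.91 F [0.2 0.7 0.1] op 39.4 tilt [-2.4e-03 -6.0e-04 -1.0e+00]
```

View pics/a.png

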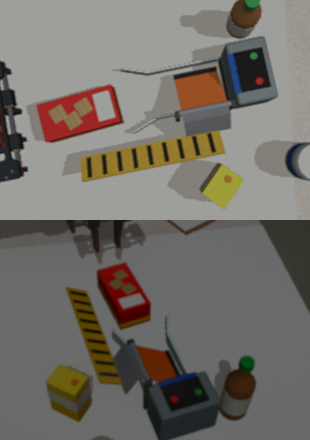

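The crop shows the gripper behind the carton at the left edge, with nothing touched yet. Next I lower it, square the carton with both fingertips and nudge it toward the lane mouth.

Emit:
{"name": "jog_arm", "arguments": {"targets": [[[30,0,0,0,0,0,40],[60,0,0,0,0,0,40],[66,0,0,0,0,0,40],[66,0,8,0,0,0,40],[66,0,14,0,0,0,40],[66,0,19,0,0,0,40],[66,0,24,0,0,0,40],[66,0,29,0,0,0,40],[66,1,34,0,0,0,40],[66,2,39,0,0,0,40],[66,3,44,0,0,0,40],[66,4,49,0,0,0,40],[66,5,54,0,0,0,40],[66,6,59,0,0,0,40],[66,7,64,0,0,0,40],[66,7,68,0,0,0,40],[66,7,70,0,0,0,40],[66,7,70,0,0,0,40],[66,7,60,0,0,0,40]]]}}

```text
clock: 4.7
position: [0.5425, 0.1199, 0.0252]
tcp_rot: [[0.001, 0.985, 0.17], [-0.001, 0.17, -0.985], [-1.0, 0.001, 0.001]]
wrist_force: [-0.5, 0.0, -0.9]
opening: 0.456
```

```bash
cat >> h.py <<'E'
def carton(p,box=(190,150,330,245)):
    m=mask(p,(0,120,60),(5,255,255),box)|mask(p,(172,120,60),(180,255,255),box)
    n,l,s,_=cv2.connectedComponentsWithStats(m);m=(l==1+np.argmax(s[1:,4])).astype(np.uint8)
    return m
def cart(p,d):
    P=cloud("top",d);m=carton(p);hull=cv2.convexHull(cv2.findNonZero(m));M=np.zeros_like(m);cv2.fillPoly(M,[hull],1)
    q=P[(M>0)&(abs(P[...,2]-.055)<.006)];r=cv2.minAreaRect(st(q).astype(np.float32));print("carton st",r)
E
python3 -c "
from h import *
state();p,d=look('b');cart(p,d)"
```

```text
t 4.7 st [-219.1   -5.4] z 25.2 ang 9.79 F [-0.5  0.  -0.9] op 40.1 tilt [ 9.e-04 -5.e-04 -1.e+00]
carton st ((-130.28050231933594, -6.557823181152344), (139.85337829589844, 70.1622543334961), 0.03964049369096756)
```

View pics/b.png

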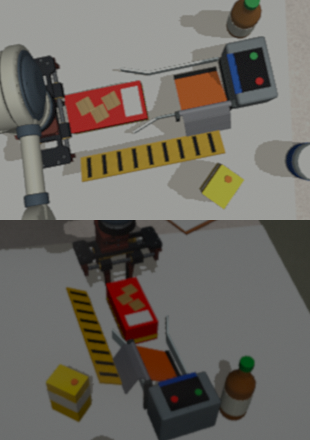

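The carton is now square to the lane at station (-130, -7), with its nose at the lane mouth. I'll check the station frame against the walls and the orange plate.

```bash
python3 -c "
from h import *
z=np.load('top0.npz');P=cloud('top',z['d']);S=st(P);Z=P[...,2]*1000
k=(Z>15)&(Z<36)&(S[...,0]>-40)&(S[...,0]<-6)&(abs(S[...,1])<60)
y=S[k][:,1]; print('walls',np.percentile(y[y<0],[5,50,95]),np.percentile(y[y>0],[5,50,95]),k.sum())
m=mask(z['p'],(4,140,60),(16,255,255),(325,150,395,215))>0
print('plate x',np.percentile(S[m][:,0],[1,50,99]),'y',np.percentile(S[m][:,1],[1,99]))
k=(Z>75)&(Z<95)&(S[...,0]>60)&(S[...,0]<220)&(abs(S[...,1])<70)
print('head x',np.percentile(S[k][:,0],[1,99]),'y',np.percentile(S[k][:,1],[1,99]))
k=(Z>80)&(S[...,0]>-60)&(S[...,0]<130)&(S[...,1]<-75)&(S[...,1]>-200);print('juice',S[k].min(0),S[k].max(0))
"
```

```text
walls [-51.81127539 -42.49444693 -40.11339316] [42.03573369 42.92955108 45.67203446] 106
plate x [ 2.15222891 40.68034297 79.96639033] y [-40.87262141  19.62055243]
head x [ 62.98552527 165.5677653 ] y [-66.09556295  54.86416326]
juice [ -59.21967741 -199.86468476] [  79.02927498 -103.24738966]
```

Emit:
{"name": "jog_arm", "arguments": {"targets": [[[-45,0,0,0,0,0,40],[-90,0,0,0,0,0,40],[-90,-49,21,-0.419,0,0,87.8],[-90,-49,21,-0.419,0,0,87.8],[-90,-49,21,-0.419,0,0,87.8],[-90,-49,21,-0.419,0,0,87.8],[-90,-49,21,-0.419,0,0,87.8],[-70,-49,21,-0.419,0,0,87.8],[-55,-49,21,-0.419,0,0,87.8],[-55,-49,21,-0.419,0,0,87.8]]]}}

```text
clock: 6.05
position: [0.496, 0.0911, 0.0768]
tcp_rot: [[-0.005, 0.83, 0.557], [-0.001, 0.557, -0.83], [-1.0, -0.004, -0.002]]
wrist_force: [0.9, 0.1, -1.1]
opening: 1.0
```

```bash
python3 -c "
from h import *
state();p,d=look('c');cart(p,d)"
```

```text
t 6.05 st [-198.6  -56.1] z 76.8 ang 33.86 F [ 0.9  0.1 -1.1] op 88.0 tilt [-4.6e-03 -6.0e-04 -1.0e+00]
carton st ((-130.24752807617188, -6.570522308349609), (139.71905517578125, 70.18695068359375), 0.013669454492628574)
```

View pics/c.png

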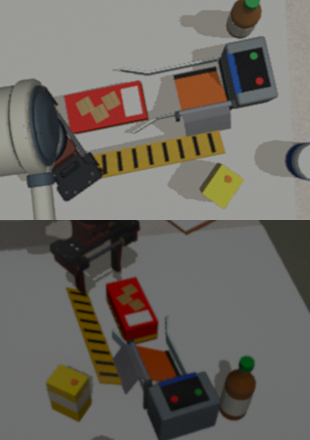

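The gripper is over the bar's near end and behind the carton, at about (70,165) in the upper crop. Next I press straight down.

Emit:
{"name": "jog_arm", "arguments": {"targets": [[[6,0,0,0,0,0,87.8],[12,0,0,0,0,0,87.8],[18,0,0,0,0,0,87.8],[24,0,0,0,0,0,87.8],[30,0,0,0,0,0,87.8],[35,0,0,0,0,0,87.8],[38,0,0,0,0,0,87.8],[38,0,0,0,0,0,87.8],[38,0,0,0,0,0,87.8]]]}}

```text
clock: 7.28
position: [0.5076, 0.0928, 0.0512]
tcp_rot: [[0.028, 0.83, 0.558], [0.004, 0.558, -0.83], [-1.0, 0.025, 0.012]]
wrist_force: [19.5, 5.2, 21.6]
opening: 0.997
```

```bash
cat >> h.py <<'E'
def flap(p,d,box=(310,140,410,230)):
    P=cloud("top",d);m=mask(p,(4,140,60),(16,255,255),box)>0;S=st(P)[m];Z=P[...,2][m]*1000
    k=(Z>20)&(Z<130);a=np.polyfit(S[k,1],Z[k],1);print("plate slope",np.arctan(a[0]).round(3),"flap ~",(.61+np.arctan(a[0])).round(3),"n",k.sum())
E
python3 -c "
from h import *
state();p,d=look('d');cart(p,d);flap(p,d)"
```

```text
t 7.275 st [-198.3  -44.5] z 51.2 ang 33.9 F [19.5  5.2 21.6] op 87.8 tilt [ 0.0276  0.004  -0.9996]
carton st ((-130.5249481201172, -6.480560302734375), (140.33633422851562, 70.4423599243164), 0.007441187743097544)
plate slope -0.165 flap ~ 0.445 n 1896
```

View pics/d.png

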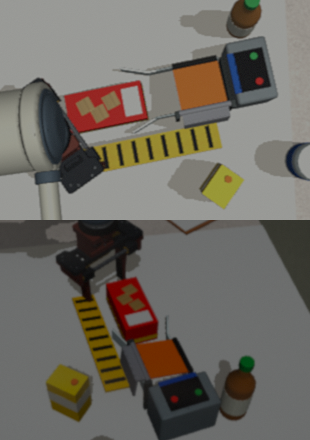

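The flap is up to about 0.445, but the fingertip sticks to the bar and was dragged about 11 mm sideways (19 N lateral). I'll give way laterally to relieve it, then continue.

Emit:
{"name": "jog_arm", "arguments": {"targets": [[[0,4,1.5,0,0,0,87.8],[0,7,3,0,0,0,87.8],[0,9,4,0,0,0,87.8],[0,9,4,0,0,0,87.8],[0,9,4,0,0,0,87.8]]]}}

```text
clock: 8.0
position: [0.512, 0.0937, 0.0469]
tcp_rot: [[0.013, 0.83, 0.557], [0.002, 0.557, -0.83], [-1.0, 0.012, 0.006]]
wrist_force: [7.4, 2.3, 14.0]
opening: 1.0
```

```bash
python3 -c "
from h import *
state();p,d=look('e');cart(p,d);flap(p,d)"
```

```text
t 8.0 st [-198.4  -39.9] z 46.9 ang 33.88 F [ 7.4  2.3 14. ] op 88.0 tilt [ 0.0133  0.0018 -0.9999]
carton st ((-130.36605834960938, -6.642612457275391), (139.9486541748047, 70.13389587402344), 0.17963674664497375)
plate slope -0.073 flap ~ 0.537 n 1971
```

Emit:
{"name": "jog_arm", "arguments": {"targets": [[[0,-2,2.75,0.035,0,0,87.8],[0,-4,5.5,0.07,0,0,87.8],[0,-6,8.25,0.105,0,0,87.8],[0,-8,11,0.14,0,0,87.8],[0,-10,13.75,0.175,0,0,87.8],[0,-12,16.5,0.21,0,0,87.8],[0,-14,19.25,0.245,0,0,87.8],[0,-16,22,0.28,0,0,87.8],[0,-18,24.75,0.315,0,0,87.8],[0,-20,27.5,0.35,0,0,87.8],[0,-22,30.25,0.385,0,0,87.8],[0,-24,33,0.419,0,0,87.8],[0,-24,33,0.419,0,0,87.8]]]}}

```text
clock: 9.72
position: [0.5084, 0.0558, 0.0457]
tcp_rot: [[0.008, 0.985, 0.173], [0.007, 0.173, -0.985], [-1.0, 0.01, -0.006]]
wrist_force: [1.9, 12.1, 12.1]
opening: 0.997
```

```bash
python3 -c "
from h import *
state();p,d=look('f');cart(p,d);flap(p,d)"
```

```text
t 9.725 st [-161.8  -49.9] z 45.7 ang 9.95 F [ 1.9 12.1 12.1] op 87.7 tilt [ 0.0085  0.0072 -0.9999]
carton st ((-78.74654388427734, -8.118724822998047), (135.63818359375, 70.31828308105469), 5.678934574127197)
plate slope -0.03 flap ~ 0.58 n 2004
```

View pics/f.png

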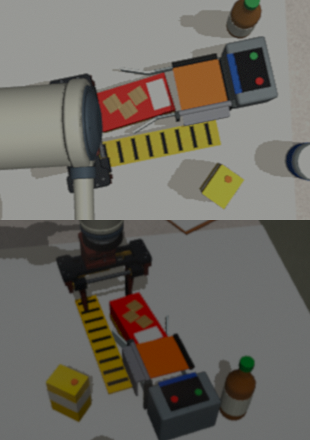

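The flap holds at about 0.58 with the carton nose at its front edge, near (175,90) in the upper crop. The carton is yawed a few degrees, and the walls and the off-centre push should square it. Pushing on.

Emit:
{"name": "jog_arm", "arguments": {"targets": [[[0,0,5,0,0,0,87.8],[1,0,10,0,0,0,87.8],[1,0,15,0,0,0,87.8],[1,0,20,0,0,0,87.8],[1,0,25,0,0,0,87.8],[1,0,30,0,0,0,87.8],[1,0,35,0,0,0,87.8],[1,0,40,0,0,0,87.8],[1,0,40,0,0,0,87.8]]]}}

```text
clock: 10.95
position: [0.5152, 0.0171, 0.0443]
tcp_rot: [[0.008, 0.985, 0.174], [0.008, 0.174, -0.985], [-1.0, 0.009, -0.007]]
wrist_force: [1.3, 15.2, 11.8]
opening: 0.999
```

```bash
python3 -c "
from h import *
state();p,d=look('g');cart(p,d);flap(p,d)"
```

```text
t 10.95 st [-122.5  -49.8] z 44.3 ang 10.04 F [ 1.3 15.2 11.8] op 87.9 tilt [ 0.008   0.0083 -0.9999]
carton st ((-39.694217681884766, -3.8570823669433594), (72.95478820800781, 76.44940948486328), 2.404022216796875)
plate slope -0.0 flap ~ 0.61 n 2112
```

View pics/g.png

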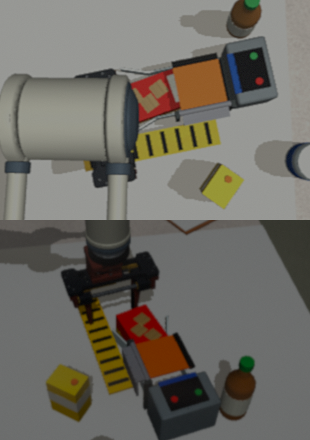

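The carton is passing under the flap (about 0.61) and straightening. Continuing.

Emit:
{"name": "jog_arm", "arguments": {"targets": [[[0,0,5,0,0,0,87.8],[0,0,10,0,0,0,87.8],[0,0,15,0,0,0,87.8],[0,0,20,0,0,0,87.8],[0,0,25,0,0,0,87.8],[0,0,30,0,0,0,87.8],[0,0,35,0,0,0,87.8],[0,0,40,0,0,0,87.8],[0,0,45,0,0,0,87.8],[0,0,50,0,0,0,87.8],[0,0,54,0,0,0,87.8],[0,0,54,0,0,0,87.8]]]}}

```text
clock: 12.55
position: [0.5241, -0.0371, 0.043]
tcp_rot: [[0.006, 0.985, 0.174], [0.006, 0.174, -0.985], [-1.0, 0.007, -0.005]]
wrist_force: [3.8, 11.8, 7.2]
opening: 1.002
```

```bash
python3 -c "
from h import *
state();p,d=look('h');flap(p,d)"
```

```text
t 12.55 st [-67.5 -50.4] z 43.0 ang 9.99 F [ 3.8 11.8  7.2] op 88.2 tilt [ 0.0063  0.0061 -1.    ]
plate slope -0.005 flap ~ 0.605 n 1603
```

Emit:
{"name": "jog_arm", "arguments": {"targets": [[[0,0,2,0,0,0,87.8],[0,0,4,0,0,0,87.8],[0,0,6,0,0,0,87.8],[0,0,6,0,0,0,87.8]]]}}

```text
clock: 13.15
position: [0.525, -0.0426, 0.043]
tcp_rot: [[0.006, 0.985, 0.174], [0.007, 0.174, -0.985], [-1.0, 0.007, -0.005]]
wrist_force: [3.2, 13.0, 8.7]
opening: 1.002
```

```bash
python3 -c "
from h import *
state();p,d=look('i');flap(p,d)"
```

```text
t 13.15 st [-61.9 -50.4] z 43.0 ang 10.02 F [ 3.2 13.   8.7] op 88.1 tilt [ 0.0062  0.0065 -1.    ]
plate slope 0.003 flap ~ 0.613 n 1392
```

View pics/i.png

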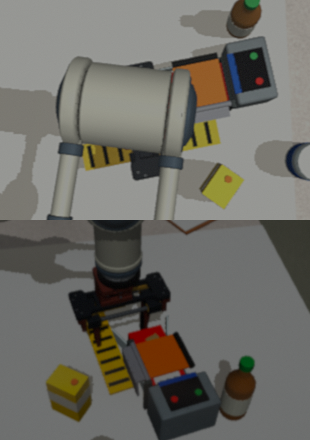

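Emit:
{"name": "jog_arm", "arguments": {"targets": [[[0,0,1,0,0,0,87.8],[0,0,2,0,0,0,87.8],[0,0,3,0,0,0,87.8],[0,0,4,0,0,0,87.8],[0,0,4,0,0,0,87.8]]]}}

```text
clock: 13.88
position: [0.5253, -0.0443, 0.043]
tcp_rot: [[0.005, 0.984, 0.176], [0.011, 0.176, -0.984], [-1.0, 0.007, -0.01]]
wrist_force: [0.8, 20.4, 9.9]
opening: 0.996
```

Emit:
{"name": "jog_arm", "arguments": {"targets": [[[0,0,1,0,0,0,87.8],[0,0,2,0,0,0,87.8],[0,0,3,0,0,0,87.8],[0,0,4,0,0,0,87.8],[0,0,4,0,0,0,87.8]]]}}

```text
clock: 14.5
position: [0.5253, -0.0446, 0.0431]
tcp_rot: [[0.003, 0.984, 0.179], [0.017, 0.179, -0.984], [-1.0, 0.006, -0.016]]
wrist_force: [-3.6, 32.7, 13.8]
opening: 0.996
```

```bash
python3 -c "
from h import *
state();p,d=look('j');flap(p,d)"
```

```text
t 14.5 st [-59.9 -50.5] z 43.1 ang 10.32 F [-3.6 32.7 13.8] op 87.7 tilt [ 0.0031  0.017  -0.9999]
plate slope 0.008 flap ~ 0.618 n 1189
```

The push stalled at TCP station x = -59.9 (expected -60) while the force rose to 33 N, so the carton is on the stop. I'll back off along the lane with the flap still held and check.

Emit:
{"name": "jog_arm", "arguments": {"targets": [[[0,0,-6,0,0,0,87.8],[0,0,-12,0,0,0,87.8],[0,0,-18,0,0,0,87.8],[0,0,-24,0,0,0,87.8],[0,0,-30,0,0,0,87.8],[0,0,-36,0,0,0,87.8],[0,0,-42,0,0,0,87.8],[0,0,-48,0,0,0,87.8],[0,0,-54,0,0,0,87.8],[0,0,-60,0,0,0,87.8]]]}}

```text
clock: 15.85
position: [0.5137, 0.0053, 0.0405]
tcp_rot: [[-0.0, 0.985, 0.171], [-0.0, 0.171, -0.985], [-1.0, -0.0, -0.0]]
wrist_force: [0.2, -3.8, 3.8]
opening: 0.998
```

```bash
python3 -c "
from h import *
state();p,d=look('k');flap(p,d)
p2,d2=cams.camera('side');P=cloud('side',d2);S=st(P);Z=P[...,2]*1000
m=(mask(p2,(0,120,50),(5,255,255))|mask(p2,(172,120,50),(180,255,255)))>0
k=m&(abs(Z-55)<6)&(S[...,0]>-70)&(S[...,0]<110)&(abs(S[...,1])<50)
print('red top x',np.percentile(S[k][:,0],[1,99]),'y',np.percentile(S[k][:,1],[1,99]),k.sum())
big=cv2.resize(np.ascontiguousarray(p2[140:280,270:450,::-1]),None,fx=3,fy=3);cv2.imwrite('pics/k2.png',big)"
```

```text
t 15.85 st [-111.1  -53.4] z 40.5 ang 9.86 F [ 0.2 -3.8  3.8] op 87.8 tilt [-3.e-04 -0.e+00 -1.e+00]
plate slope 0.034 flap ~ 0.644 n 2175
red top x [-49.16661686  76.6020199 ] y [-38.87747835  28.64822266] 354
```

View pics/k2.png

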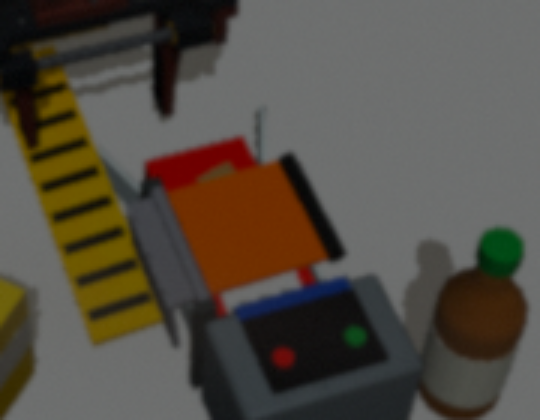

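The carton is straight under the plate with its rear at station x = -49 (home is -50). The white patch and red nose show between the plate and the blue edge of the stop, at (270,290). Now I release the flap gently and retreat.

Emit:
{"name": "jog_arm", "arguments": {"targets": [[[-3,0,0,0,0,0,87.8],[-6,0,0,0,0,0,87.8],[-9,0,0,0,0,0,87.8],[-12,0,0,0,0,0,87.8],[-15,0,0,0,0,0,87.8],[-20,0,0,0,0,0,87.8],[-30,0,0,0,0,0,87.8],[-50,0,0,0,0,0,87.8],[-80,0,0,0,0,0,87.8],[-120,0,0,0,0,0,87.8],[-150,0,-40,0,0,0,87.8],[-160,0,-90,0,0,0,87.8],[-160,0,-140,0,0,0,87.8],[-160,0,-190,0,0,0,87.8],[-160,0,-190,0,0,0,87.8],[-160,0,-190,0,0,0,87.8],[-160,0,-190,0,0,0,87.8],[-160,0,-190,0,0,0,87.8]]]}}

```text
clock: 18.25
position: [0.4817, 0.191, 0.2008]
tcp_rot: [[0.0, 0.986, 0.169], [-0.0, 0.169, -0.986], [-1.0, 0.0, 0.0]]
wrist_force: [0.4, 0.1, -0.7]
opening: 1.002
```

```bash
python3 -c "
from h import *
state();p,d=look('l');flap(p,d);P=cloud('top',d);S=st(P);Z=P[...,2]*1000
m=(mask(p,(0,120,50),(5,255,255))|mask(p,(172,120,50),(180,255,255)))>0
k=m&(abs(Z-55)<5)&(S[...,0]>-70)&(S[...,0]<110)&(abs(S[...,1])<60)
print('red top x',np.percentile(S[k][:,0],[1,50,99]),'y',np.percentile(S[k][:,1],[1,99]),'z',np.median(Z[k]),k.sum())
h=k&(S[...,0]<-20)
l=[S[h&(abs(S[...,1]-y)<5)][:,0].min().round(1) for y in(-30,-15,0,15,25)];print('rear edge by y',l)
np.set_printoptions(suppress=True)
z=np.load('top0.npz')['p'];df=cv2.absdiff(z,p).max(2)
for n,b in(('juice',(360,255,410,300)),('can',(440,230,495,275)),('bottle',(385,80,422,130))):print(n,df[b[1]:b[3],b[0]:b[2]].mean())
"
```

```text
t 18.25 st [-299.5  -53.2] z 200.8 ang 9.75 F [ 0.4  0.1 -0.7] op 88.2 tilt [ 3.e-04 -1.e-04 -1.e+00]
plate slope -0.257 flap ~ 0.353 n 1970
red top x [-49.10047927 -28.23543155  88.68004298] y [-39.39592508  28.58420207] z 55.55718921292518 902
rear edge by y [np.float64(-49.1), np.float64(-49.6), np.float64(-49.1), np.float64(-49.6), np.float64(-49.3)]
juice 4.536888888888889
can 4.302626262626263
bottle 3.522702702702703
```

View pics/l.png

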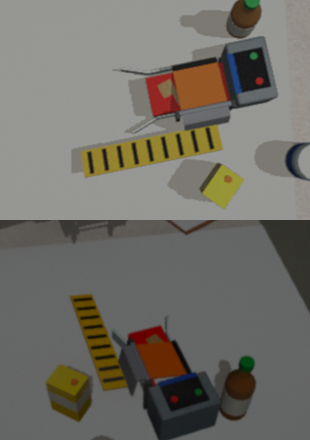

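The flap rests on the carton, which is square in the lane with its nose at the stop. The bystanders are unchanged and the arm is clear.

```bash
python3 -c "
from bench import arm
arm.finish_job()"
```

```text
the job is handed in; nothing more can be done
```

I handed the job in at about 18 s of the 72 s allowed. The carton is home against the stop, with the flap down on top of it.

**What I did**
- **Before raising the flap:** I squared the carton and pushed it about 50 mm to the lane mouth with both fingertips. It started too far back for one finger to press the bar while the other pushed.
- **With the flap held up:** One fingertip pressed the bar while the other pushed the carton under the flap. The flap read about 0.54 before that push began and 0.58–0.62 in the readings taken while the carton went under.
- **At the stop:** The push stalled with the tool at station x = -59.9 mm (expected -60), and the wrist force rose to about 33 N.
- **Afterwards:** I backed off along the lane with the flap still up, let it down gently and moved the arm clear.

**Last checks**
- **Carton:** Its rear edge is at about -49.3 mm (-50 is fully home) and even across its width. Its top is at 55 mm, so it is flat.
- **Flap:** It reads about 0.35 from the depth image against the stated 0.385. I put the gap down to measurement error, because the pictures show it resting on the carton.
- **Bystanders and arm:** The bottle, can and juice pack look unchanged from the first picture. The wrist force is near zero.

**What went less smoothly**
- When I first pressed the bar, the fingertip stuck to it and was dragged about 11 mm sideways, with about 20 N both sideways and upward. I relieved that before pushing.
- The carton yawed by up to about 5° at the lane mouth and straightened between the walls.

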